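# Clamp a flat bar on a narrow anvil with a sprung hold-down

### The job

Lay the long flat steel bar lengthwise along the narrow raised rail of the anvil fixture, centred on it, and let go of it; then push the sprung hold-down lever down by its cross handle until the lever's arm is level, not past it, so that its shoe clamps the bar. The lever springs back when released, so finish while still holding it level, with the bar clamped. Leave the other things on the bench where they are.

Things in the scene. Friction and masses are not known exactly. Their poses are not given: they have to be found in the camera images.
- bar: Flat bright steel bar, 34 mm wide (its x), 140 mm long (its y), 8 mm thick, about 0.2 to 0.4 kg, with a dark spot at each end of the top face; lies flat on the bench. Origin: centre of its underside, z up. The two ends are alike.
- fixture: Anvil fixture bolted to the bench: foot plate 160 x 170 x 12 mm; on it a narrow upright steel rail along the fixture's y; at its +x side two grey hinge cheeks (128 mm high, x 47 to 77, y 33 to 67 mm) carrying a hold-down lever. Origin: at bench level under the middle of the rail; z up; the lever's handle points to the fixture's -x. Yaw varies up to 0.35 rad.
- crown (a point): Middle of the rail's flat top (the crown), 75 mm above the bench. The crown is 22 mm wide (fixture x), 150 mm long (fixture y) and 23 mm deep, over a 12 mm web. Axes as the fixture's. The bar overhangs the crown by 6 mm on each side when centred.
- lever (a joint): Angle of the hold-down lever above level, rad: 0 = arm level, 0.75 = sprung up against its stop (the start), lower stop at -0.2. A return spring always lifts it: at the cross handle, holding it level takes about 5 N downward, about 8 to 9 N with the bar under the shoe.
- lever_hinge (a point): Hinge point of the lever, at fixture x = 60, y = 50, z = 112 mm; the hinge axis runs along the fixture's y. The arm is a bar 14 mm wide and 16 mm high that reaches from here over the crown, towards fixture -x, to the cross handle 165 mm away, so even sprung up it hangs over that end of the crown (shoe about 120 mm above the bench): bring the bar in under it from the fixture's -y end.
- lever_grip (a point): Centre of the black round cross handle at the lever's free end: 18 mm diameter, 56 mm long along the fixture's y. With the lever level it lies at fixture x = -105, y = 50, z = 112 mm; sprung up at about x = -61, y = 50, z = 224 mm. Push it down from above, following its arc.
- shoe (a joint): How far the lever's sprung clamping shoe is pushed up into the arm, m: 0 = free, at most 0.010; spring 1.5 N/mm with 3 N preload. The shoe is an 18 mm black disc under the arm, 60 mm from the hinge; it comes down on the crown's centre line at fixture y = 50 mm. About 0.005 with the bar clamped and the lever level; 0 with the crown empty, when it hangs 3 mm above the crown.
- offcut: Short thick steel offcut, 45 x 55 x 12 mm, lying flat near the bar; bystander.
- tape: Tape measure standing on edge, 30 x 62 x 58 mm tall; bystander.
- tin: Open steel tin of nails, 90 mm diameter, 100 mm tall; bystander.
- hammer: Hammer lying on the bench near its far side; origin at the underside, roughly mid-length; bystander.
- screwdriver: Screwdriver lying on the bench; origin at the underside, roughly mid-length; bystander.
- woodblock: Piece of pale timber, 50 x 140 x 35 mm, lying flat; bystander.
- spraycan: Upright spray can, 54 mm diameter, 170 mm tall; bystander.
Mind the look-alikes: they are no part of the job. Of the things that look like the bar, take the one that is farthest to the robot's right at the start.

How it is judged:
On the way, in this order (a step that is already met when the one before it is completed fails the run):
1. the bar lies flat, lengthwise and centred on the rail, let go, the lever still up (x of bar in the frame of crown between -0.009 and 0.009 m and y of bar in the frame of crown between -0.015 and 0.015 m and z of bar in the frame of crown between -0.003 and 0.003 m and angle between the y axis of bar and the y axis of fixture, either way round below 0.15 rad and angle between bar's own z axis and vertical below 0.06 rad and contact force between the fingers and bar below 0.3 N and linear speed of bar below 0.02 m/s and value of joint lever above 0.4 rad), for 0.3 s.
2. the lever is pressed level with the shoe clamping the bar (x of bar in the frame of crown between -0.009 and 0.009 m and y of bar in the frame of crown between -0.015 and 0.015 m and z of bar in the frame of crown between -0.003 and 0.003 m and angle between the y axis of bar and the y axis of fixture, either way round below 0.15 rad and angle between bar's own z axis and vertical below 0.06 rad and contact force between the fingers and bar below 0.3 N and linear speed of bar below 0.02 m/s and value of joint lever between -0.07 and 0.07 rad and value of joint shoe between 0.002 and 0.009 m), for 0.3 s.
At the end, for the whole second after the job is handed in: The bar lies flat on the rail's crown (within 9 mm of its centre line, 15 mm of its middle lengthwise, 0.15 rad of its direction), not touched by the fingers; the robot still presses the lever, at rest within 0.07 rad of level, and its shoe bears on the bar with more than 4 N, pushed in 2 to 9 mm (all of step 2 and contact force between any of the fingers, the arm and lever above 2 N and contact force between shoe and bar above 4 N and velocity of joint lever between -0.1 and 0.1 rad/s); the arm keeps its last pose, push and grip.
It fails at once if a bystander is moved by more than 30 mm or tipped over (distance of any of offcut, tape, tin, hammer, screwdriver, woodblock, spraycan from where it was at the start of the episode above 0.03 m or angle between any of tape, tin, spraycan's own z axis and vertical above 0.6 rad).
It also fails if it takes over 64 s, if anything falls off the work surface, if the arm or the gripper's body presses on something with over 40 N, if the wrist force passes 120 N, or if a joint passes its speed limit or range.

### The arm

A 7-joint arm with a two-finger parallel gripper is mounted at the origin on the work surface. World frame = base frame: x ahead of the robot, y to its left, z up, the work surface at z = 0. Lengths are in m, angles in rad, forces in N, time in s.
With the tool pointing down it reaches from about 0.35 to 0.9 m from the base axis. Payload 8.1 kg.
Tool frame: the origin (TCP) lies between the finger pads; the fingertips stand 19 mm ahead of it and the grasp point (between the pads) is the TCP; y points along the fingers, x is the direction in which the jaws open and shut, and the axes are right-handed (so a half turn about y gives the same grasp; the last joint's range is limited). The gripper opens to 92 mm and grips with 3 to 60 N. Pads are 19 mm wide; open, the fingers measure 130 mm over their backs; the gripper's body (75 mm by 190 mm) begins 47 mm behind the grasp point.
Start: joints at [1.227, 0.434, 0.025, 1.573, -0.012, 1.134, -0.075], TCP at [0.149, -0.607, 0.246] pointing down, gripper open.
Joint ranges: [-2.62, 2.62], [-0.44, 2.09], [-1.27, 1.32], [0.08, 2.57], [-1.32, 4.46], [0.12, 2], [-2.74, 2.74]. Speed limits (rad/s): [2.22, 2.22, 3.01, 3.01, 3.14, 3.14, 3.14].

### API

Orientations are given as a rotation vector (axis times angle).
In Python, from cell import arm gives the robot as it stands.
- The arm moves only by the tool move_arm, never from a script. Its argument "series" is a list of rows, each an object of numbers: "x", "y", "z": the shift along the tool's x, y, z in cm; "rx", "ry", "rz": the turn, a rotation vector about the tool's x, y, z in rad. In form: [{"x": .., "y": .., "z": .., "rx": .., "ry": .., "rz": ..}, ...]. A call has 1 to 12 rows; each row shifts and turns the pose as measured when the row begins, along the tool's axes as they then stand; what a row does not reach is not made up. A row lasts 1/8 s, in which the tool goes at most 62.5 mm and 10.7 degrees, less where a joint would pass 70% of its speed; a pose out of reach is approached as far as the arm can. A call is refused whole if a number of a shift passes 6.25 or a number of a turn 0.188, either way. A call with a gripper value outside its range is refused whole. "jaw" is the finger opening in cm, from 0 to 9.18, set as the call begins (left out, the last holds). The fingers move at their own pace and stop on an object; "newtons" is the grip in N (left out, the last holds). Time passes only in rows, so rows that do not move let the fingers close. It gives the time, the measured TCP pose, the force and the opening at its end, in the units of the state.
- arm.observe(): the state, without advancing time (a new reading comes with each control period).
- arm.get_image(name): name is "scene" or "top" or "wrist"; returns the picture (400x640x3 uint8, blue, green, red); there is no depth.
- arm.camera_params(name): a dict with "K" (3x3 intrinsics, pixels), "R" (3x3) and "t" (3): a world point X has camera coordinates R X + t; the wrist camera has in their place "tool_from_camera" (4x4, takes a point from camera to tool coordinates, whose origin is the TCP and whose axes are the tool frame's). Camera axes: x right, y down, z forward; pixel columns grow to the right and rows downward; lengths in m; the calibration is good to about 2 mm. A picture is of the moment at which its call begins: read the wrist's pose just before it. camera_params takes no time and is no camera call.
- arm.sign_off(): hands the job in, once; it reports no verdict.
The state is a dict: "clock": time; "joints": joint angles; "dq": joint speeds; "joint_efforts": joint torques, N m; "position": TCP position; "ee_rot": TCP orientation; "force": force on the tool from outside, world axes, zero at the start; "ft_torque": the same for the moment, N m; "width": opening from 0.0 (shut) to 1.0 (fully open).
Only numpy, scipy, OpenCV 4.12 (cv2) and the standard library are available. Lean on these libraries where they do the work, as an engineer would, in place of code of your own. Each camera call takes 0.05 s, during which the arm holds its last target.

## Working session

There is one attempt and no reset: what is moved stays moved. The work goes in short steps, Python scripts to look and compute and a tool call to move; the robot and the scene stay as the last step left them, time stands still between calls to the robot, and variables do not carry over. Pictures are saved under pics/ and viewed, and the job is handed in when it is done.

Besides the shell and the picture viewer there is one more tool, called by a JSON object that holds its "op" and its "data". move_arm: Moves the arm, as the interface text tells. Its arguments: {"type":"object","properties":{"series":{"type":"array","items":{"type":"object","properties":{"x":{"type":"number"},"y":{"type":"number"},"z":{"type":"number"},"rx":{"type":"number"},"ry":{"type":"number"},"rz":{"type":"number"}}}},"jaw":{"type":"number"},"newtons":{"type":"number"}},"required":["series"]}

```bash
ls; mkdir -p pics; python3 - <<'E'
from cell import arm
import cv2,numpy as np
print(arm.observe())
for n in("scene","top"):
    cv2.imwrite(f"pics/{n}0.png",arm.get_image(n))
    p=arm.camera_params(n);print(n,p)
print(arm.camera_params("wrist"))
E
```

```text
pics
{'clock': 0.0, 'joints': array([ 1.22741847,  0.43520454,  0.02498934,  1.57407979, -0.01156901,
        1.13400031, -0.07507696]), 'dq': array([ 2.33977823e-03, -1.80525093e-03,  3.07451214e-04, -9.37325312e-05,
        1.05011238e-03, -1.23894265e-04, -3.29067691e-04]), 'joint_efforts': array([ 6.98481890e-04, -6.67847729e+01,  9.85446163e-01, -3.14455354e+01,
       -6.05588034e-02,  4.27313894e-02,  1.53761471e-04]), 'position': array([ 0.14885247, -0.60652882,  0.2449633 ]), 'ee_rot': array([-1.31266552,  1.03102551, -1.02882545]), 'force': array([ 0.76601942,  0.1212281 , -0.24047126]), 'ft_torque': array([-0.01674046,  0.0237288 ,  0.05508838]), 'width': 1.003030041639446}
scene {'K': array([[479.08689205,   0.        , 316.57982149],
       [  0.        , 479.08689205, 201.17799182],
       [  0.        ,   0.        ,   1.        ]]), 'R': array([[-0.07234176,  0.99731901, -0.01102108],
       [ 0.77607634,  0.04934602, -0.6287054 ],
       [-0.626476  , -0.05403486, -0.77756547]]), 't': array([ 0.01595492, -0.36120892,  1.72304213])}
top {'K': array([[376.91938458,   0
[... 153 characters left out ...]
 , -0.99967135, -0.01513603],
       [-0.99163938, -0.01859054, -0.12769386],
       [ 0.12737051,  0.01765149, -0.99169813]]), 't': array([0.02043285, 0.56941979, 1.124324  ])}
{'K': array([[292.54939195,   0.        , 322.07201051],
       [  0.        , 292.54939195, 202.39795664],
       [  0.        ,   0.        ,   1.        ]]), 'tool_from_camera': array([[ 9.99999596e-01,  7.50435296e-04,  4.94445566e-04,
        -2.78681457e-04],
       [-2.69191215e-04, -2.74799287e-01,  9.61501575e-01,
        -1.39704720e-01],
       [ 8.57418009e-04, -9.61501320e-01, -2.74798974e-01,
         7.36681683e-02],
       [ 0.00000000e+00,  0.00000000e+00,  0.00000000e+00,
         1.00000000e+00]])}
```

View pics/scene0.png

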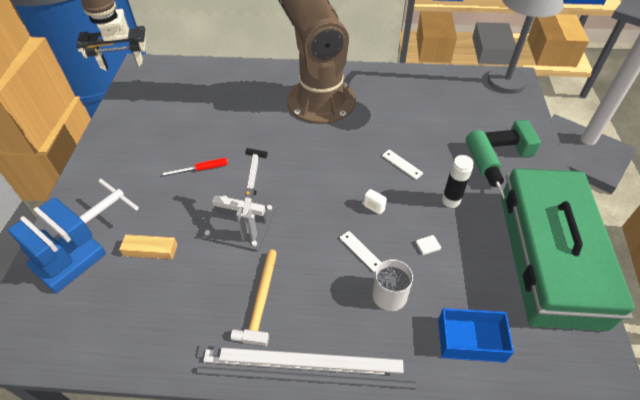

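View pics/top0.png

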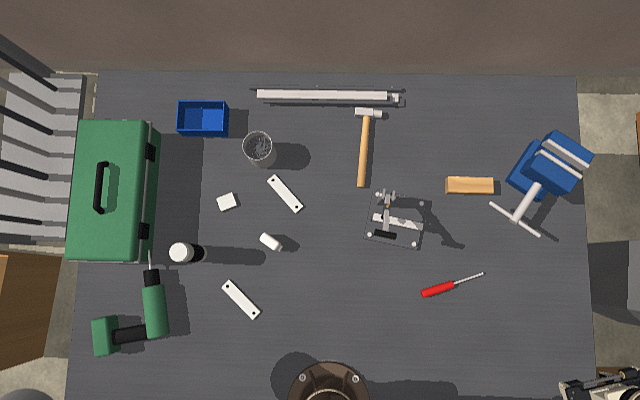

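```bash
cat > h.py <<'E'
import numpy as np,cv2
from cell import arm
from scipy.spatial.transform import Rotation as Ro
def ray(n,u,v,st=None):
    p=arm.camera_params(n);d=np.linalg.solve(p['K'],[u,v,1.])
    if n=='wrist':
        T=p['tool_from_camera'];R=Ro.from_rotvec(st['ee_rot']).as_matrix()
        return R@T[:3,3]+st['position'],R@T[:3,:3]@d
    return -p['R'].T@p['t'],p['R'].T@d
def plane(n,u,v,z,st=None):
    o,d=ray(n,u,v,st);return o+d*(z-o[2])/d[2]
def proj(n,X,st=None):
    p=arm.camera_params(n)
    if n=='wrist':
        T=np.linalg.inv(p['tool_from_camera']);R=Ro.from_rotvec(st['ee_rot']).as_matrix()
        c=T[:3,:3]@(R.T@(np.array(X)-st['position']))+T[:3,3]
    else:c=p['R']@np.array(X)+p['t']
    c=p['K']@c;return c[:2]/c[2]
def tri(a,b):
    (o1,d1),(o2,d2)=a,b
    A=np.array([d1,-d2]).T;s=np.linalg.lstsq(A,o2-o1,rcond=None)[0]
    return (o1+d1*s[0]+o2+d2*s[1])/2,np.linalg.norm(o1+d1*s[0]-o2-d2*s[1])
E
python3 - <<'E'
from h import *
a=cv2.imread('pics/top0.png');s=cv2.imread('pics/scene0.png')
c=lambda i,x,y,w,h,k:cv2.resize(i[y:y+h,x:x+w],None,fx=k,fy=k,interpolation=cv2.INTER_CUBIC)
cv2.imwrite('pics/c1.png',c(a,350,180,100,75,8))
cv2.imwrite('pics/c2.png',c(a,205,130,110,80,7))
cv2.imwrite('pics/c3.png',c(s,190,140,100,115,5))
g=cv2.cvtColor(a,cv2.COLOR_BGR2GRAY)
m=(g>170).astype(np.uint8)
for q in cv2.findContours(m,0,2)[0]:
    if 80<cv2.contourArea(q)<2000:
        r=cv2.minAreaRect(q);b=cv2.boxPoints(r)
        print(np.round(r[0],1),np.round(r[1],1),[np.round(plane('top',*x,.008)[:2],3) for x in b])
E
```

```text
[616.6 395.1] [ 8.2 19.1] [array([ 0.054, -0.817]), array([ 0.067, -0.872]), array([ 0.045, -0.875]), array([ 0.032, -0.82 ])]
[240.3 299.2] [44.5 11.3] [array([0.335, 0.34 ]), array([0.36 , 0.316]), array([0.267, 0.214]), array([0.242, 0.238])]
[177.5 252. ] [18. 17.] [array([0.469, 0.51 ]), array([0.47 , 0.456]), array([0.414, 0.452]), array([0.412, 0.506])]
[268.3 240.9] [19.2  9.2] [array([0.486, 0.23 ]), array([0.51 , 0.215]), array([0.477, 0.164]), array([0.453, 0.18 ])]
[401.4 222.6] [33.8 10.6] [array([ 0.552, -0.164]), array([ 0.583, -0.177]), array([ 0.542, -0.274]), array([ 0.511, -0.26 ])]
[225.9 201.2] [13.9 17. ] [array([0.615, 0.371]), array([0.636, 0.321]), array([0.594, 0.303]), array([0.574, 0.353])]
[515.3 194.4] [32.9 45. ] [array([ 0.614, -0.494]), array([ 0.733, -0.58 ]), array([ 0.673, -0.662]), array([ 0.555, -0.575])]
[470.  183.9] [44.4 15.1] [array([ 0.651, -0.365]), array([ 0.7  , -0.368]), array([ 0.698, -0.508]), array([ 0.65 , -0.505])]
[284.5 193.2] [43.3 10.8] [array([0.674, 0.212]), array([0.698, 0.187]), array([0.594, 0.092]), array([0.571, 0.117])]
[560.8 163.5] [48.5  3.4] [array([ 0.783, -0.66 ]), array([ 0.793, -0.667]), array([ 0.708, -0.79 ]), array([ 0.699, -0.783])]
[567.9 152.9] [48.   3.4] [array([ 0.818, -0.685]), array([ 0.827, -0.692]), array([ 0.744, -0.814]), array([ 0.734, -0.807])]
[368. 146.] [26. 78.] [array([ 0.664, -0.073]), array([ 0.924, -0.07 ]), array([ 0.925, -0.155]), array([ 0.666, -0.155])]
[321.5  94.1] [129.1   8.2] [array([0.953, 0.253]), array([0.982, 0.254]), array([ 0.981, -0.172]), array([ 0.952, -0.171])]
```

View pics/c1.png

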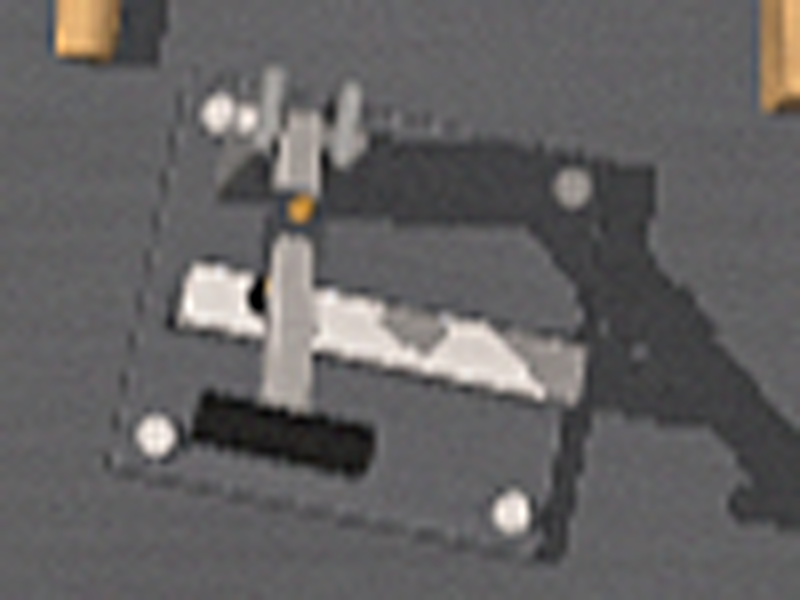

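View pics/c2.png

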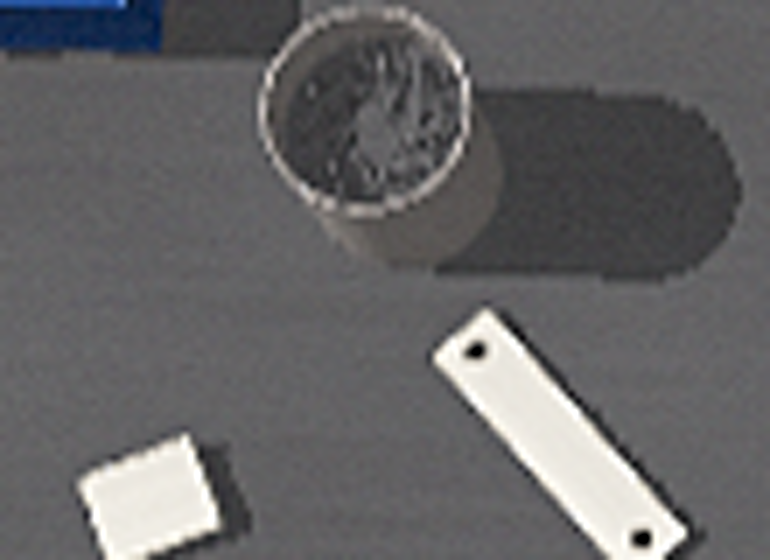

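View pics/c3.png

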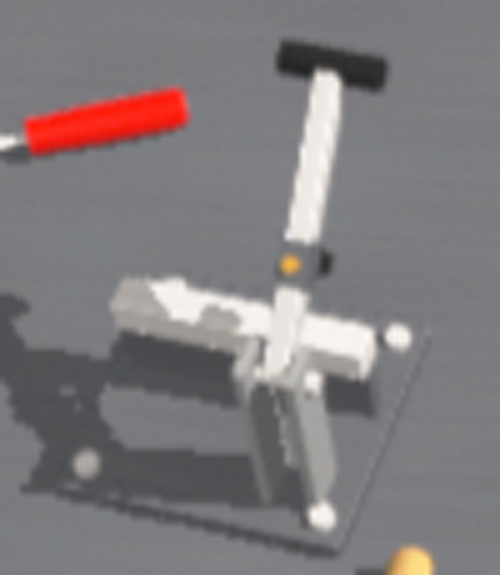

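```bash
python3 - <<'E'
from h import *
f=lambda x,y:(350+x/8-.4,180+y/8-.4)
g=lambda x,y:(190+x/5-.4,140+y/5-.4)
P=[plane('top',*f(*q),.075) for q in [(195,262),(588,345),(575,400),(180,325)]]
for p in P:print(np.round(p,4))
print('c',np.mean(P,0))
d=P[0]-P[1]+P[3]-P[2];print('yaw of y axis',np.arctan2(-d[0],d[1]), np.linalg.norm(d)/2)
B=[plane('top',*f(*q),.012) for q in [(110,465),(545,565)]]
print('plate',B,np.linalg.norm(B[0]-B[1])); d=B[0]-B[1];print(np.arctan2(-d[0],d[1]))
h=tri(ray('top',*f(285,432)),ray('scene',*g(332,64)));print('handle',h)
L=[plane('scene',*g(*q),.075) for q in [(130,280),(378,325)]];print('scene back edge',L)
b=[(0.674,0.212),(0.698,0.187),(.594,.092),(.571,.117)];print(np.mean(b,0))
# in scene check bar
for q in b:print(proj('scene',[*q,.008]))
E
```

```text
[ 0.5689 -0.1249  0.075 ]
[ 0.5407 -0.2698  0.075 ]
[ 0.5202 -0.2648  0.075 ]
[ 0.5452 -0.1194  0.075 ]
c [ 0.54373775 -0.19472572  0.075     ]
yaw of y axis -0.18140165410789932 0.147607850546072
plate [array([ 0.49691419, -0.09978624,  0.012     ]), array([ 0.46155155, -0.26802214,  0.012     ])] 0.17191228705859307
-0.2071806672675008
handle (array([ 0.49466441, -0.13519378,  0.22691668]), np.float64(0.0002803525283502147))
scene back edge [array([ 0.5226275 , -0.26289203,  0.075     ]), array([ 0.54595443, -0.11849044,  0.075     ])]
[0.63425 0.152  ]
[383.24240601 263.64316241]
[373.89605227 270.88036711]
[339.69841887 236.68444317]
[348.8945151  230.45712348]
```

```bash
python3 - <<'E'
from h import *
s=arm.observe();R=Ro.from_rotvec(s['ee_rot']).as_matrix();print(np.round(R,3))
print('z az',np.degrees(np.arctan2(R[1,2],R[0,2])),'bearing',np.degrees(np.arctan2(*s['position'][[1,0]])))
a=cv2.imread('pics/top0.png')
print('tin rim',plane('top',205+365/7,130+108/7,.1)); print('tape',plane('top',268.3,240.9,.058))
print('spray',plane('top',180,252,.17),'hammer',plane('top',362,187,.01),plane('top',368,112,.02))
print('screwdriver',plane('top',422,295,.015),plane('top',484,273,.01))
E
```

```text
[[ 0.238 -0.     0.971]
 [-0.971  0.001  0.238]
 [-0.001 -1.    -0.   ]]
z az 13.791920251247873 bearing -76.21100785754344
tin rim [0.76068411 0.22705804 0.1       ]
tape [0.47879584 0.1892341  0.058     ]
spray [0.43836906 0.4095863  0.17      ] hammer [ 0.65796733 -0.09464322  0.01      ] [ 0.90275643 -0.11136808  0.02      ]
screwdriver [ 0.32610612 -0.27866138  0.015     ] [ 0.39611474 -0.47024182  0.01      ]
```

```bash
cat >> h.py <<'E'
def go(target,az):
    """print remaining tool-frame shift (cm) in current axes and in axes after turn; turn rotvec"""
    s=arm.observe();R=Ro.from_rotvec(s['ee_rot']).as_matrix()
    a=np.radians(az);Z=np.array([np.cos(a),np.sin(a),0]);Y=np.array([0,0,-1.]);X=np.cross(Y,Z)
    G=np.array([X,Y,Z]).T
    d=np.array(target)-s['position']
    print('t',s['clock'],'pos',np.round(s['position'],4),'F',np.round(s['force'],1),'w',round(float(s['width']),3),'j',np.round(s['joints'],2))
    print('shift cm now-axes',np.round(R.T@d*100,2),'after-turn axes',np.round(G.T@d*100,2),'turn',np.round(Ro.from_matrix(R.T@G).as_rotvec(),3))
E
python3 - <<'E'
from h import *
s=cv2.imread('pics/scene0.png')
cv2.imwrite('pics/c4.png',cv2.resize(s[0:80,60:170],None,fx=7,fy=7,interpolation=cv2.INTER_CUBIC))
go([.603,.1237,.33],42.4)
E
```

```text
t 0.1 pos [ 0.1489 -0.6066  0.245 ] F [-0.2  0.5 -0.3] w 1.001 j [ 1.23  0.44  0.02  1.57 -0.01  1.13 -0.08]
shift cm now-axes [-60.11  -8.42  61.51] after-turn axes [-23.31  -8.5   82.78] turn [-0.    -0.499 -0.001]
```

View pics/c4.png

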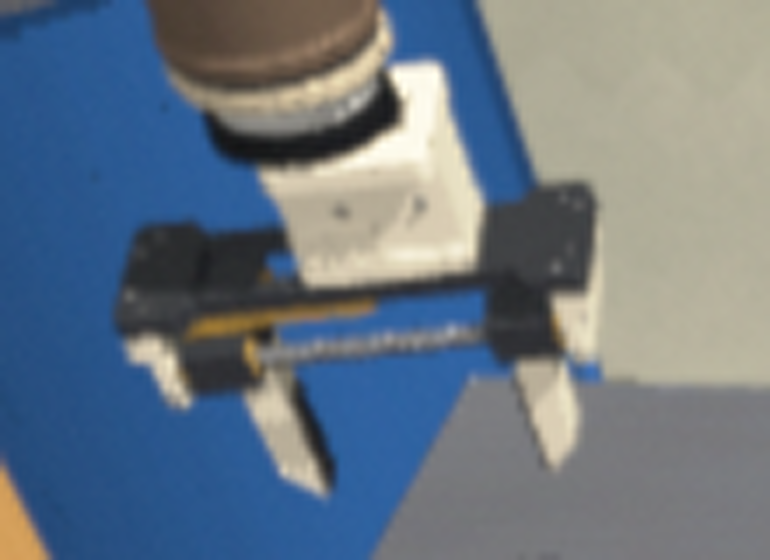

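Candidates: plate at top px (284,193) (y≈+0.15), twin plate at (240,299) (y≈+0.28), offcut (226,201), rail crown (397,221). The bar farthest to the robot's right (−y) is (284,193). The crop shows it with two dark spots, near the tin.

{"op": "move_arm", "data": {"series": [{"y": -2.1,"ry": -0.125},{"y": -2.1,"ry": -0.125},{"y": -2.1,"ry": -0.125},{"y": -2.1,"ry": -0.125},{"x": -1.6,"z": 5.8},{"x": -1.6,"z": 5.8},{"x": -1.6,"z": 5.8},{"x": -1.6,"z": 5.8},{"x": -1.6,"z": 5.8},{"x": -1.6,"z": 5.8},{"x": -1.6,"z": 5.8},{"x": -1.6,"z": 5.8}], "jaw": 7, "newtons": 60}}

```text
invalid input
```

```bash
python3 - <<'E'
from h import *
go([.603,.1237,.33],42.4)
E
```

```text
t 0.1 pos [ 0.1489 -0.6066  0.245 ] F [-0.2  0.5 -0.3] w 1.001 j [ 1.23  0.44  0.02  1.57 -0.01  1.13 -0.08]
shift cm now-axes [-60.11  -8.42  61.51] after-turn axes [-23.31  -8.5   82.78] turn [-0.    -0.499 -0.001]
```

{"op": "move_arm", "data": {"series": [{"x": 0,"y": -2.1,"z": 0,"rx": 0,"ry": -0.125,"rz": 0},{"x": 0,"y": -2.1,"z": 0,"rx": 0,"ry": -0.125,"rz": 0},{"x": 0,"y": -2.1,"z": 0,"rx": 0,"ry": -0.125,"rz": 0},{"x": 0,"y": -2.1,"z": 0,"rx": 0,"ry": -0.125,"rz": 0},{"x": -1.6,"y": 0,"z": 5.8,"rx": 0,"ry": 0,"rz": 0},{"x": -1.6,"y": 0,"z": 5.8,"rx": 0,"ry": 0,"rz": 0},{"x": -1.6,"y": 0,"z": 5.8,"rx": 0,"ry": 0,"rz": 0},{"x": -1.6,"y": 0,"z": 5.8,"rx": 0,"ry": 0,"rz": 0},{"x": -1.6,"y": 0,"z": 5.8,"rx": 0,"ry": 0,"rz": 0},{"x": -1.6,"y": 0,"z": 5.8,"rx": 0,"ry": 0,"rz": 0},{"x": -1.6,"y": 0,"z": 5.8,"rx": 0,"ry": 0,"rz": 0},{"x": -1.6,"y": 0,"z": 5.8,"rx": 0,"ry": 0,"rz": 0}], "jaw": 7, "newtons": 60}}

```text
clock: 1.6
position: [0.4017, -0.1849, 0.3285]
ee_rot: [-1.469, 0.647, -0.636]
force: [0.6, -0.5, 0.7]
width: 0.761
```

```bash
python3 - <<'E'
from h import *
go([.603,.1237,.33],42.4)
E
```

```text
t 1.6 pos [ 0.4017 -0.1849  0.3285] F [ 0.6 -0.5  0.7] w 0.761 j [ 0.7   0.1  -0.42  1.83  0.04  1.23 -0.55]
shift cm now-axes [-8.900e+00 -3.000e-02  3.575e+01] after-turn axes [-9.22 -0.15 35.67] turn [-0.001  0.009 -0.008]
```

{"op": "move_arm", "data": {"series": [{"x": -1.5,"y": 0,"z": 5.9,"rx": 0,"ry": 0,"rz": 0},{"x": -1.5,"y": 0,"z": 5.9,"rx": 0,"ry": 0,"rz": 0},{"x": -1.5,"y": 0,"z": 5.9,"rx": 0,"ry": 0,"rz": 0},{"x": -1.5,"y": 0,"z": 5.9,"rx": 0,"ry": 0,"rz": 0},{"x": -1.5,"y": 0,"z": 5.9,"rx": 0,"ry": 0,"rz": 0},{"x": -1.5,"y": 3,"z": 5.9,"rx": 0,"ry": 0,"rz": 0},{"x": 0,"y": 5,"z": 0,"rx": 0,"ry": 0,"rz": 0},{"x": 0,"y": 5,"z": 0,"rx": 0,"ry": 0,"rz": 0},{"x": 0,"y": 0,"z": 0,"rx": 0,"ry": 0,"rz": 0}]}}

```text
clock: 2.72
position: [0.6006, 0.133, 0.1969]
ee_rot: [-1.47, 0.646, -0.631]
force: [0.5, 0.5, 0.8]
width: 0.763
```

```bash
python3 - <<'E'
from h import *
go([.603,.1237,.20],42.4)
s=arm.observe();a=arm.get_image('wrist');cv2.imwrite('pics/w1.png',a)
g=cv2.cvtColor(a,cv2.COLOR_BGR2GRAY);m=(g>170).astype(np.uint8)
for q in cv2.findContours(m,0,2)[0]:
    if cv2.contourArea(q)>300:
        r=cv2.minAreaRect(q);b=cv2.boxPoints(r);P=np.array([plane('wrist',*x,.008,s)[:2] for x in b])
        e=P[1]-P[0],P[2]-P[1];l=max(e,key=np.linalg.norm)
        print(np.round(r[0],1),np.round(P,4).tolist(),'c',P.mean(0),'len',[np.linalg.norm(k) for k in e],'az',np.degrees(np.arctan2(l[1],l[0])))
E
```

```text
t 2.725 pos [0.6006 0.133  0.1969] F [0.5 0.5 0.8] w 0.763 j [ 0.08  0.53 -0.57  1.62  0.3   1.09 -1.38]
shift cm now-axes [ 0.84 -0.32 -0.46] after-turn axes [ 0.85 -0.31 -0.45] turn [-0.     0.013 -0.011]
[234.  380.5] [[0.1554, 0.2369], [0.5065, -0.1298], [0.4626, -0.1788], [0.0949, 0.2036]] c [0.30485505 0.03298249] len [np.float64(0.5076660098026884), np.float64(0.06582314441956776)] az -46.239414426785096
[417.5 309.5] [[0.5663, -0.0437], [0.5866, -0.065], [0.5617, -0.0935], [0.5408, -0.0717]] c [ 0.56385444 -0.06847549] len [np.float64(0.02938514495800381), np.float64(0.037889082625670444)] az -131.1001604398747
[411.5 248.9] [[0.6092, 0.0383], [0.6419, 0.0296], [0.6235, -0.0368], [0.589, -0.0288]] c [6.15912888e-01 6.00599595e-04] len [np.float64(0.033846273966237274), np.float64(0.06896364311349427)] az -105.4839567215198
[ 37.  246.3] [[0.2491, 0.3743], [0.3683, 0.3252], [0.3533, 0.303], [0.2308, 0.3521]] c [0.30037172 0.33864125] len [np.float64(0.12890162399798807), np.float64(0.026815455919949636)] az -22.364762671849594
[218.3 235.7] [[0.4338, 0.2248], [0.5049, 0.223], [0.5012, 0.1426], [0.4265, 0.1409]] c [0.46658821 0.18283236] len [np.float64(0.07120268744091666), np.float64(0.08051121883972125)] az -92.67412223946748
[604.9 244.2] [[0.7027, -0.08], [0.8639, -0.0969], [0.8574, -0.2449], [0.6801, -0.2415]] c [ 0.77601281 -0.16581709] len [np.float64(0.16213556942480728), np.float64(0.1480876200971189)] az -5.993487844177966
[334. 149.] [[0.5708, 0.1164], [0.6741, 0.2125], [0.6985, 0.1865], [0.5984, 0.0873]] c [0.6354397  0.15065908] len [np.float64(0.14102286615149545), np.float64(0.03561387062856169)] az 42.9153027089965
[179.4  48.2] [[0.5681, 0.3614], [0.6137, 0.372], [0.6387, 0.3166], [0.5934, 0.3035]] c [0.60345959 0.33839163] len [np.float64(0.04677554747224759), np.float64(0.06083351091817646)] az -65.70263388777913
```

View pics/w1.png

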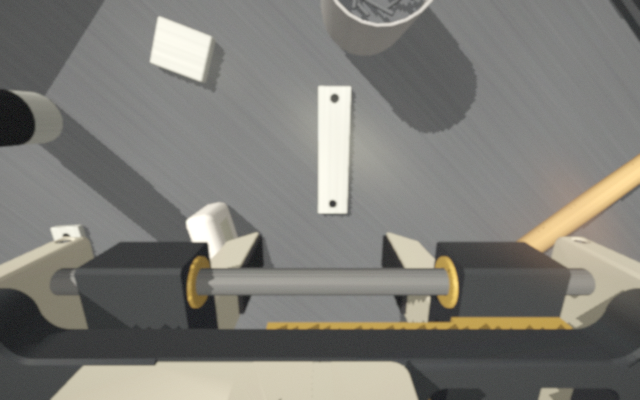

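```bash
python3 - <<'E'
from h import *
go([.6043,.1227,.0215],43)
E
```

```text
t 2.775 pos [0.6021 0.1335 0.1996] F [-0.  -0.6  1. ] w 0.762 j [ 0.08  0.53 -0.57  1.62  0.3   1.09 -1.38]
shift cm now-axes [ 1.1  17.8  -0.65] after-turn axes [ 0.94 17.81 -0.58] turn [-0.004  0.002 -0.009]
```

{"op": "move_arm", "data": {"series": [{"x": 1.0,"y": 3,"z": -0.6,"rx": 0,"ry": 0,"rz": -0.009},{"x": 0,"y": 3,"z": 0,"rx": 0,"ry": 0,"rz": 0},{"x": 0,"y": 3,"z": 0,"rx": 0,"ry": 0,"rz": 0},{"x": 0,"y": 3,"z": 0,"rx": 0,"ry": 0,"rz": 0},{"x": 0,"y": 2,"z": 0,"rx": 0,"ry": 0,"rz": 0},{"x": 0,"y": 1,"z": 0,"rx": 0,"ry": 0,"rz": 0},{"x": 0,"y": 0,"z": 0,"rx": 0,"ry": 0,"rz": 0}]}}

```text
clock: 3.65
position: [0.6182, 0.1231, 0.0633]
ee_rot: [-1.455, 0.624, -0.662]
force: [0.2, -0.1, -0.4]
width: 0.762
```

```bash
python3 - <<'E'
from h import *
go([.6043,.1227,.0215],43)
E
```

```text
t 3.65 pos [0.6182 0.1231 0.0633] F [ 0.2 -0.1 -0.4] w 0.762 j [ 0.04  0.68 -0.49  1.73  0.43  0.81 -1.47]
shift cm now-axes [-0.98  4.14 -1.16] after-turn axes [-0.92  4.18 -1.05] turn [-0.025 -0.004  0.015]
```

{"op": "move_arm", "data": {"series": [{"x": -0.4,"y": 1,"z": -0.5,"rx": -0.012,"ry": 0,"rz": 0.007},{"x": -0.4,"y": 0.5,"z": -0.5,"rx": -0.012,"ry": 0,"rz": 0.007},{"x": 0,"y": 0,"z": 0,"rx": 0,"ry": 0,"rz": 0},{"x": 0,"y": 0,"z": 0,"rx": 0,"ry": 0,"rz": 0}]}}

```text
clock: 4.15
position: [0.606, 0.1228, 0.0492]
ee_rot: [-1.472, 0.643, -0.646]
force: [-0.5, -0.0, 0.0]
width: 0.765
```

```bash
python3 - <<'E'
from h import *
go([.6043,.1227,.0215],43)
E
```

```text
t 4.15 pos [0.606  0.1228 0.0492] F [-0.5 -0.   0. ] w 0.765 j [ 0.04  0.69 -0.49  1.75  0.43  0.8  -1.48]
shift cm now-axes [-0.11  2.77 -0.14] after-turn axes [-0.11  2.77 -0.13] turn [-0.002 -0.004  0.001]
```

{"op": "move_arm", "data": {"series": [{"x": -0.1,"y": 1,"z": -0.1,"rx": 0,"ry": 0,"rz": 0},{"x": 0,"y": 0.9,"z": 0,"rx": 0,"ry": 0,"rz": 0},{"x": 0,"y": 0.6,"z": 0,"rx": 0,"ry": 0,"rz": 0},{"x": 0,"y": 0,"z": 0,"rx": 0,"ry": 0,"rz": 0},{"x": 0,"y": 0,"z": 0,"rx": 0,"ry": 0,"rz": 0}]}}

```text
clock: 4.78
position: [0.6045, 0.1228, 0.0221]
ee_rot: [-1.472, 0.643, -0.645]
force: [0.8, 0.7, -0.0]
width: 0.763
```

```bash
python3 - <<'E'
from h import *
go([.6043,.1227,.0215],43)
E
```

```text
t 4.775 pos [0.6045 0.1228 0.0221] F [ 0.8  0.7 -0. ] w 0.763 j [ 0.02  0.73 -0.47  1.77  0.45  0.76 -1.5 ]
shift cm now-axes [-0.01  0.06 -0.03] after-turn axes [-0.01  0.06 -0.03] turn [-0.002 -0.004  0.001]
```

Good. Close (jaw 3.0 with 60 N) and lift.

{"op": "move_arm", "data": {"series": [{"x": 0,"y": 0,"z": 0,"rx": 0,"ry": 0,"rz": 0},{"x": 0,"y": 0,"z": 0,"rx": 0,"ry": 0,"rz": 0},{"x": 0,"y": 0,"z": 0,"rx": 0,"ry": 0,"rz": 0},{"x": 0,"y": 0,"z": 0,"rx": 0,"ry": 0,"rz": 0},{"x": 0,"y": 0,"z": 0,"rx": 0,"ry": 0,"rz": 0},{"x": 0,"y": 0,"z": 0,"rx": 0,"ry": 0,"rz": 0}], "jaw": 2, "newtons": 60}}

```text
clock: 5.52
position: [0.605, 0.1229, 0.0228]
ee_rot: [-1.471, 0.642, -0.646]
force: [0.2, -0.6, 0.2]
width: 0.357
```

{"op": "move_arm", "data": {"series": [{"x": 0,"y": -1,"z": 0,"rx": 0,"ry": 0,"rz": 0},{"x": 0,"y": -2,"z": 0,"rx": 0,"ry": 0,"rz": 0},{"x": 0,"y": -2,"z": 0,"rx": 0,"ry": 0,"rz": 0},{"x": 0,"y": -2,"z": 0,"rx": 0,"ry": 0,"rz": 0},{"x": 0,"y": -2,"z": 0,"rx": 0,"ry": 0,"rz": 0},{"x": 0,"y": 0,"z": 0,"rx": 0,"ry": 0,"rz": 0}]}}

```text
clock: 6.28
position: [0.6044, 0.1229, 0.1208]
ee_rot: [-1.471, 0.641, -0.646]
force: [0.1, 0.5, -2.0]
width: 0.351
```

```bash
python3 - <<'E'
from h import *
go([.6043,.1227,.12],43)
a=arm.get_image('wrist');cv2.imwrite('pics/w2.png',a)
E
```

```text
t 6.275 pos [0.6044 0.1229 0.1208] F [ 0.1  0.5 -2. ] w 0.351 j [ 0.07  0.6  -0.53  1.7   0.37  0.93 -1.43]
shift cm now-axes [ 0.    0.08 -0.02] after-turn axes [ 0.    0.08 -0.02] turn [-0.003 -0.004  0.002]
```

View pics/w2.png

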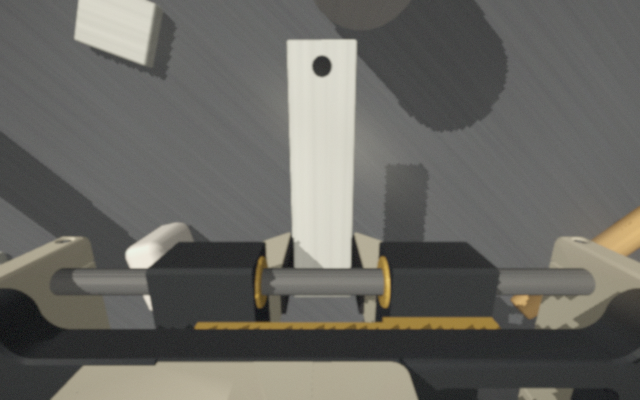

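```bash
python3 - <<'E'
from h import *
p=arm.camera_params('wrist');T=np.linalg.inv(p['tool_from_camera'])
def pr(t):
    c=T[:3,:3]@np.array(t)+T[:3,3];c=p['K']@c;return np.round(c[:2]/c[2],1)
for yy in (.0145,.0205,.0265):
    for q in [(-.017,yy,.112),(.017,yy,.112),(0,yy,.112-.0125)]:print(q,pr(q))
E
```

```text
(-0.017, 0.0145, 0.112) [287.   34.5]
(0.017, 0.0145, 0.112) [359.2  34.6]
(0, 0.0145, 0.0995) [323.   63.5]
(-0.017, 0.0205, 0.112) [288.4  37.9]
(0.017, 0.0205, 0.112) [357.7  37.9]
(0, 0.0205, 0.0995) [323.   65.7]
(-0.017, 0.0265, 0.112) [289.7  41. ]
(0.017, 0.0265, 0.112) [356.3  41.1]
(0, 0.0265, 0.0995) [322.9  67.7]
```

{"op": "move_arm", "data": {"series": [{"x": 0,"y": -4,"z": 0,"rx": 0,"ry": 0,"rz": 0},{"x": 0,"y": -4,"z": 0,"rx": 0,"ry": 0,"rz": 0},{"x": 0,"y": -4,"z": 0,"rx": 0,"ry": -0.1,"rz": 0},{"x": 0,"y": -4,"z": 0,"rx": 0,"ry": -0.1,"rz": 0},{"x": 0,"y": -4,"z": 0,"rx": 0,"ry": -0.1,"rz": 0},{"x": 0,"y": -2,"z": 0,"rx": 0,"ry": -0.1,"rz": 0},{"x": 0,"y": 0,"z": 0,"rx": 0,"ry": -0.1,"rz": 0},{"x": 0,"y": 0,"z": 0,"rx": 0,"ry": -0.1,"rz": 0},{"x": 0,"y": 0,"z": 0,"rx": 0,"ry": 0,"rz": 0}]}}

```text
clock: 7.45
position: [0.5999, 0.1205, 0.339]
ee_rot: [-1.571, 0.17, -0.153]
force: [0.4, 0.6, -1.8]
width: 0.353
```

```bash
python3 - <<'E'
from h import *
go([.524,-.295,.33],78.8)
E
```

```text
t 7.45 pos [0.5999 0.1205 0.339 ] F [ 0.4  0.6 -1.8] w 0.353 j [ 0.19  0.46 -0.73  1.41  0.3   1.4  -0.75]
shift cm now-axes [  1.05   1.18 -42.21] after-turn axes [  0.63   0.9  -42.23] turn [ 0.007 -0.01  -0.01 ]
```

{"op": "move_arm", "data": {"series": [{"x": 0.1,"y": 0.1,"z": -4,"rx": 0,"ry": 0,"rz": 0},{"x": 0.1,"y": 0.1,"z": -5,"rx": 0,"ry": 0,"rz": 0},{"x": 0.1,"y": 0.1,"z": -5,"rx": 0,"ry": 0,"rz": 0},{"x": 0.1,"y": 0.1,"z": -5,"rx": 0,"ry": 0,"rz": 0},{"x": 0.1,"y": 0.1,"z": -5,"rx": 0,"ry": 0,"rz": 0},{"x": 0.1,"y": 0.1,"z": -5,"rx": 0,"ry": 0,"rz": 0},{"x": 0.1,"y": 0.1,"z": -5,"rx": 0,"ry": 0,"rz": 0},{"x": 0,"y": 0.1,"z": -4,"rx": 0,"ry": 0,"rz": 0},{"x": 0,"y": 0,"z": -2,"rx": 0,"ry": 0,"rz": 0},{"x": 0,"y": 0,"z": -1,"rx": 0,"ry": 0,"rz": 0},{"x": 0,"y": 0,"z": 0,"rx": 0,"ry": 0,"rz": 0},{"x": 0,"y": 0,"z": 0,"rx": 0,"ry": 0,"rz": 0}]}}

```text
clock: 8.95
position: [0.5152, -0.2903, 0.3265]
ee_rot: [-1.566, 0.193, -0.161]
force: [0.2, 0.1, -2.4]
width: 0.355
```

```bash
python3 - <<'E'
from h import *
go([.524,-.295,.33],78.8)
s=arm.observe();print(s['ee_rot'].tolist(),s['position'].tolist())
a=arm.get_image('wrist');cv2.imwrite('pics/w3.png',a)
E
```

```text
t 8.95 pos [ 0.5152 -0.2903  0.3265] F [ 0.2  0.1 -2.4] w 0.355 j [ 0.86  0.41 -0.64  1.48  0.26  1.35 -0.03]
shift cm now-axes [ 0.96 -0.36 -0.26] after-turn axes [ 0.95 -0.35 -0.29] turn [ 0.005 -0.03  -0.019]
[-1.5662089708358955, 0.19263142065730499, -0.16137315770663135] [0.5151976986294977, -0.2902901773095446, 0.32653690372999156]
```

View pics/w3.png

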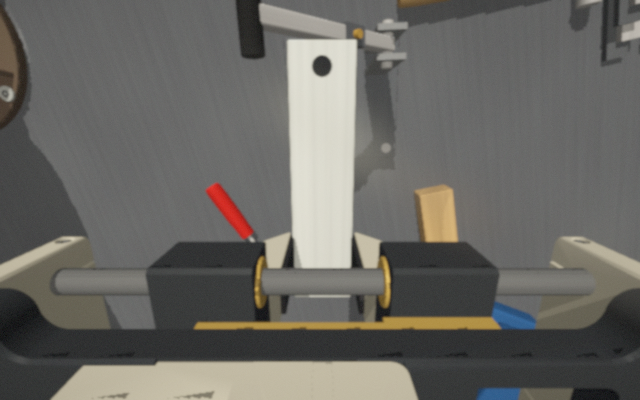

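```bash
python3 - <<'E'
from h import *
f=lambda x,y:(350+x/8-.45,180+y/8-.45)
for z in(.012,.018):
    P=np.array([plane('top',*f(*q),z)[:2] for q in [(218,112),(573,187),(155,437),(512,512)]])
    d=P[0]-P[1]+P[2]-P[3];e=P[0]-P[2]+P[1]-P[3]
    print(P.mean(0),np.linalg.norm(d)/2,np.linalg.norm(e)/2,'yaw',np.arctan2(-d[0],d[1]),np.arctan2(e[1],e[0]))
E
```

```text
[ 0.55936992 -0.19857522] 0.1413706355412764 0.13085744400973684 yaw -0.1915653867292722 -0.19006876550874338
[ 0.55866411 -0.19750512] 0.140649363347268 0.1301898100602829 yaw -0.19156538672927179 -0.19006876550874338
```

{"op": "move_arm", "data": {"series": [{"x": 0.5,"y": 3,"z": -0.2,"rx": 0.003,"ry": -0.017,"rz": -0.01},{"x": 0.5,"y": 4,"z": -0.2,"rx": 0.003,"ry": -0.017,"rz": -0.01},{"x": 0,"y": 4,"z": 0,"rx": 0,"ry": 0,"rz": 0},{"x": 0,"y": 3,"z": 0,"rx": 0,"ry": 0,"rz": 0},{"x": 0,"y": 2,"z": 0,"rx": 0,"ry": 0,"rz": 0},{"x": 0,"y": 1,"z": 0,"rx": 0,"ry": 0,"rz": 0},{"x": 0,"y": 0,"z": 0,"rx": 0,"ry": 0,"rz": 0},{"x": 0,"y": 0,"z": 0,"rx": 0,"ry": 0,"rz": 0}]}}

```text
clock: 10.0
position: [0.5296, -0.2876, 0.1555]
ee_rot: [-1.564, 0.133, -0.147]
force: [-0.8, 0.1, -1.7]
width: 0.357
```

```bash
python3 - <<'E'
from h import *
go([.5243,-.2949,.115],79.05)
E
```

```text
t 10.0 pos [ 0.5296 -0.2876  0.1555] F [-0.8  0.1 -1.7] w 0.357 j [ 0.83  0.56 -0.61  1.7   0.37  0.99 -0.09]
shift cm now-axes [-0.42  4.04 -0.83] after-turn axes [-0.38  4.05 -0.82] turn [-0.003  0.013  0.008]
```

{"op": "move_arm", "data": {"series": [{"x": -0.2,"y": 1.3,"z": -0.4,"rx": -0.002,"ry": 0.006,"rz": 0.004},{"x": -0.2,"y": 1.3,"z": -0.4,"rx": -0.002,"ry": 0.006,"rz": 0.004},{"x": 0,"y": 1,"z": 0,"rx": 0,"ry": 0,"rz": 0},{"x": 0,"y": 0,"z": 0,"rx": 0,"ry": 0,"rz": 0},{"x": 0,"y": 0,"z": 0,"rx": 0,"ry": 0,"rz": 0}]}}

```text
clock: 10.62
position: [0.5244, -0.2959, 0.1179]
ee_rot: [-1.568, 0.15, -0.152]
force: [0.6, -0.7, -2.3]
width: 0.352
```

```bash
python3 - <<'E'
from h import *
go([.5243,-.2949,.115],79.05)
a=arm.get_image('scene');cv2.imwrite('pics/s4.png',cv2.resize(a[100:270,140:330],None,fx=4,fy=4,interpolation=cv2.INTER_CUBIC))
a=arm.get_image('wrist');cv2.imwrite('pics/w4.png',a)
E
```

```text
t 10.625 pos [ 0.5244 -0.2959  0.1179] F [ 0.6 -0.7 -2.3] w 0.352 j [ 0.82  0.6  -0.58  1.74  0.4   0.92 -0.12]
shift cm now-axes [-0.03  0.29  0.09] after-turn axes [-0.03  0.29  0.09] turn [ 0.002 -0.001  0.001]
```

View pics/s4.png

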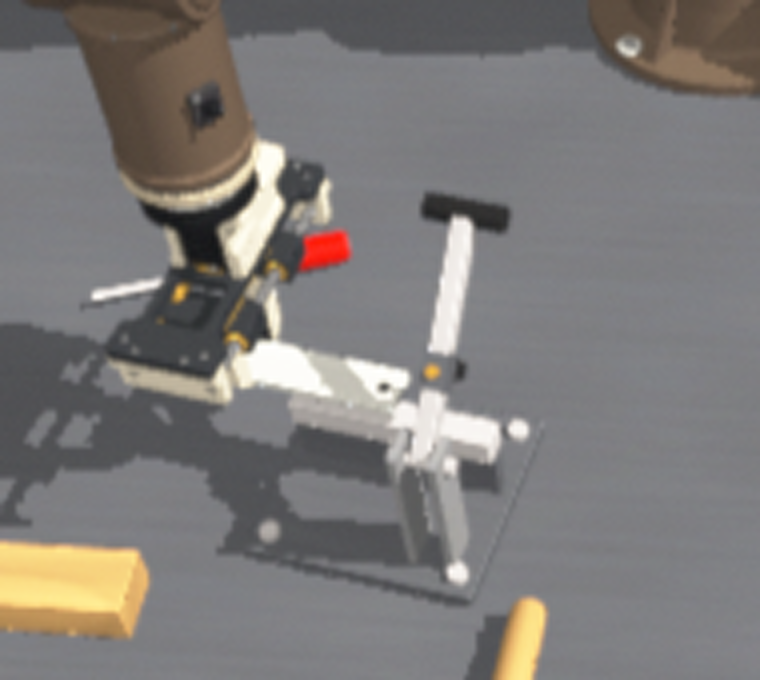

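View pics/w4.png

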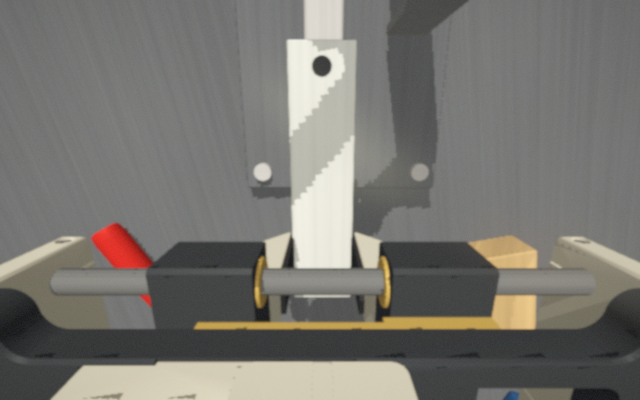

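{"op": "move_arm", "data": {"series": [{"x": 0,"y": 0.6,"z": 0,"rx": 0,"ry": 0,"rz": 0},{"x": 0,"y": 0,"z": 1,"rx": 0,"ry": 0,"rz": 0},{"x": 0,"y": 0,"z": 1.2,"rx": 0,"ry": 0,"rz": 0},{"x": 0,"y": 0,"z": 1.2,"rx": 0,"ry": 0,"rz": 0},{"x": 0,"y": 0,"z": 1.2,"rx": 0,"ry": 0,"rz": 0},{"x": 0,"y": 0,"z": 0.8,"rx": 0,"ry": 0,"rz": 0},{"x": 0,"y": 0,"z": 0.4,"rx": 0,"ry": 0,"rz": 0},{"x": 0,"y": 0,"z": 0,"rx": 0,"ry": 0,"rz": 0},{"x": 0,"y": 0,"z": 0,"rx": 0,"ry": 0,"rz": 0}]}}

```text
clock: 11.85
position: [0.5371, -0.2337, 0.1126]
ee_rot: [-1.568, 0.147, -0.152]
force: [0.4, -0.2, -2.2]
width: 0.351
```

```bash
python3 - <<'E'
from h import *
go([.5357,-.2359,.0975],79.05)
a=arm.get_image('scene');cv2.imwrite('pics/s5.png',cv2.resize(a[100:270,140:330],None,fx=4,fy=4,interpolation=cv2.INTER_CUBIC))
a=arm.get_image('wrist');cv2.imwrite('pics/w5.png',a)
E
```

```text
t 11.85 pos [ 0.5371 -0.2337  0.1126] F [ 0.4 -0.2 -2.2] w 0.351 j [ 0.72  0.58 -0.59  1.78  0.41  0.89 -0.23]
shift cm now-axes [-0.1   1.51 -0.24] after-turn axes [-0.1   1.51 -0.24] turn [0.002 0.001 0.003]
```

View pics/s5.png

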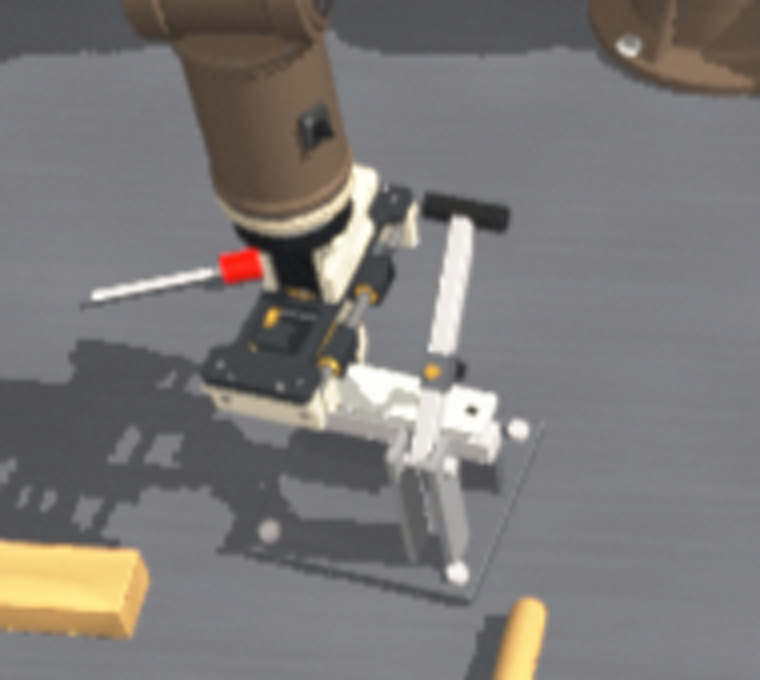

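View pics/w5.png

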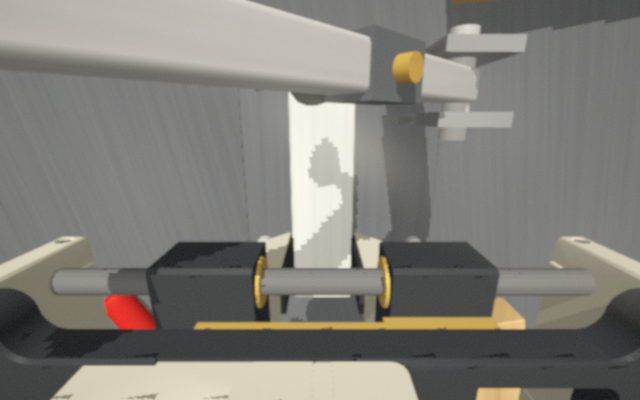

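{"op": "move_arm", "data": {"series": [{"x": -0.1,"y": 0.5,"z": -0.15,"rx": 0,"ry": 0,"rz": 0},{"x": 0,"y": 0.5,"z": 0,"rx": 0,"ry": 0,"rz": 0},{"x": 0,"y": 0.2,"z": 0,"rx": 0,"ry": 0,"rz": 0},{"x": 0,"y": 0,"z": 0,"rx": 0,"ry": 0,"rz": 0}]}}

```text
clock: 12.45
position: [0.5355, -0.236, 0.0994]
ee_rot: [-1.568, 0.148, -0.153]
force: [-0.4, -0.1, -1.8]
width: 0.354
```

```bash
python3 - <<'E'
from h import *
go([.5357,-.2359,.0975],79.05)
E
```

```text
t 12.45 pos [ 0.5355 -0.236   0.0994] F [-0.4 -0.1 -1.8] w 0.354 j [ 0.72  0.6  -0.58  1.8   0.42  0.87 -0.24]
shift cm now-axes [0.02 0.19 0.01] after-turn axes [0.02 0.19 0.01] turn [ 0.002 -0.     0.003]
```

{"op": "move_arm", "data": {"series": [{"x": 0,"y": 0.2,"z": 0,"rx": 0,"ry": 0,"rz": 0},{"x": 0,"y": 0,"z": 0,"rx": 0,"ry": 0,"rz": 0}]}}

```text
clock: 12.7
position: [0.5357, -0.2361, 0.0979]
ee_rot: [-1.568, 0.148, -0.153]
force: [0.1, -0.4, -0.4]
width: 0.353
```

{"op": "move_arm", "data": {"series": [{"x": 0,"y": 0.15,"z": 0,"rx": 0,"ry": 0,"rz": 0},{"x": 0,"y": 0,"z": 0,"rx": 0,"ry": 0,"rz": 0}]}}

```text
clock: 12.95
position: [0.5358, -0.2361, 0.098]
ee_rot: [-1.57, 0.147, -0.153]
force: [0.2, -0.7, -1.6]
width: 0.354
```

{"op": "move_arm", "data": {"series": [{"x": 0,"y": 0.3,"z": 0,"rx": 0,"ry": 0,"rz": 0},{"x": 0,"y": 0.1,"z": 0,"rx": 0,"ry": 0,"rz": 0},{"x": 0,"y": 0,"z": 0,"rx": 0,"ry": 0,"rz": 0}]}}

```text
clock: 13.32
position: [0.5359, -0.236, 0.098]
ee_rot: [-1.572, 0.147, -0.154]
force: [-0.1, 0.1, -1.6]
width: 0.357
```

```bash
python3 - <<'E'
from h import *
go([.5357,-.2359,.0975],79.05)
a=arm.get_image('scene');cv2.imwrite('pics/s6.png',cv2.resize(a[100:270,140:330],None,fx=4,fy=4,interpolation=cv2.INTER_CUBIC))
E
```

```text
t 13.325 pos [ 0.5359 -0.236   0.098 ] F [-0.1  0.1 -1.6] w 0.357 j [ 0.72  0.6  -0.57  1.8   0.42  0.86 -0.25]
shift cm now-axes [-0.02  0.05  0.01] after-turn axes [-0.02  0.05  0.01] turn [ 0.006 -0.     0.005]
```

View pics/s6.png

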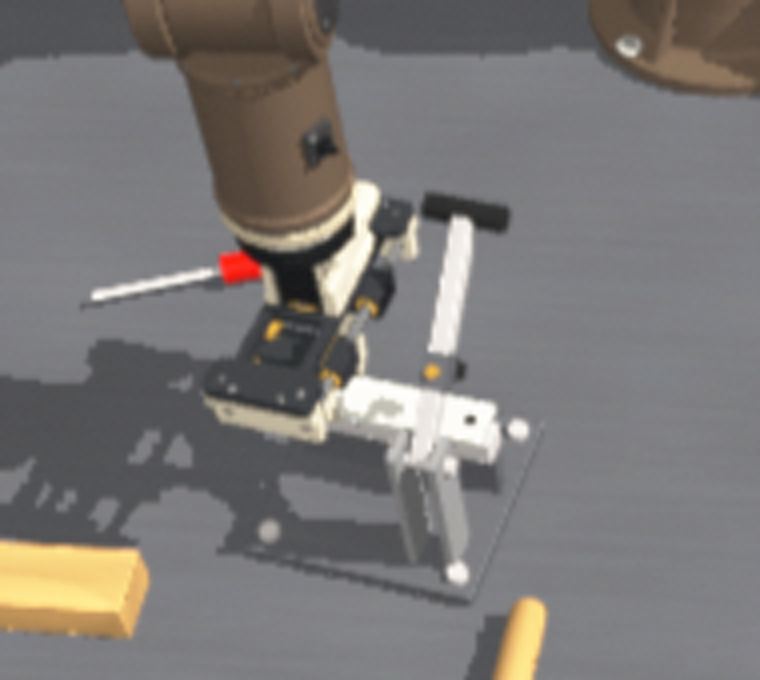

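{"op": "move_arm", "data": {"series": [{"x": 0,"y": 0,"z": 0,"rx": 0,"ry": 0,"rz": 0},{"x": 0,"y": 0,"z": 0,"rx": 0,"ry": 0,"rz": 0},{"x": 0,"y": 0,"z": 0,"rx": 0,"ry": 0,"rz": 0},{"x": 0,"y": 0,"z": 0,"rx": 0,"ry": 0,"rz": 0}], "jaw": 5.5}}

```text
clock: 13.88
position: [0.5368, -0.236, 0.0975]
ee_rot: [-1.572, 0.146, -0.155]
force: [0.6, 0.2, -0.0]
width: 0.596
```

```bash
python3 - <<'E'
from h import *
go([.5357,-.2359,.0975],79.05)
a=arm.get_image('scene');cv2.imwrite('pics/s7.png',cv2.resize(a[100:270,140:330],None,fx=4,fy=4,interpolation=cv2.INTER_CUBIC))
a=arm.get_image('wrist');cv2.imwrite('pics/w7.png',a)
E
```

```text
t 13.875 pos [ 0.5368 -0.236   0.0975] F [ 0.6  0.2 -0. ] w 0.596 j [ 0.72  0.6  -0.57  1.8   0.42  0.86 -0.25]
shift cm now-axes [-0.11  0.   -0.01] after-turn axes [-0.11  0.   -0.01] turn [ 0.005 -0.     0.007]
```

View pics/s7.png

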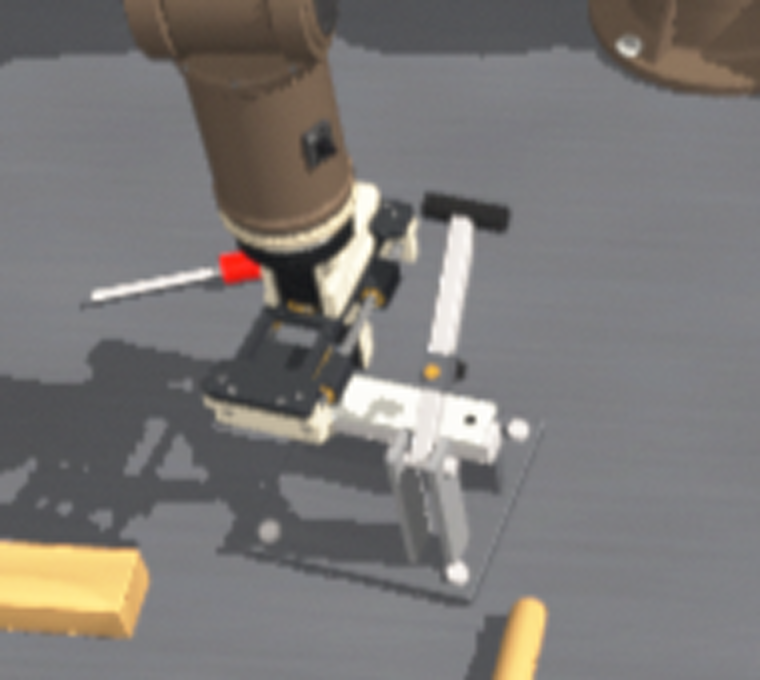

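View pics/w7.png

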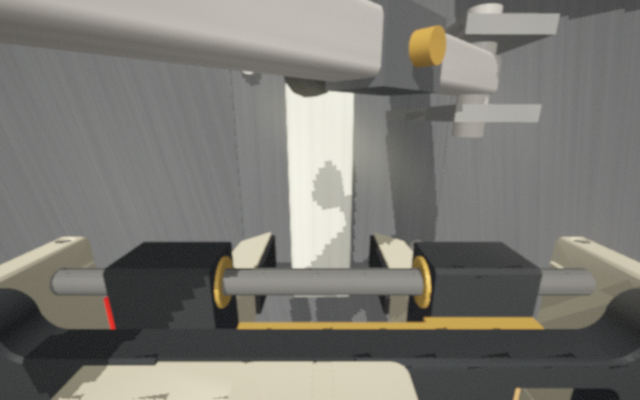

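{"op": "move_arm", "data": {"series": [{"x": -0.1,"y": -1,"z": 0,"rx": 0,"ry": 0,"rz": 0},{"x": 0,"y": -2,"z": 0,"rx": 0,"ry": 0,"rz": 0},{"x": 0,"y": -3,"z": -2,"rx": 0,"ry": 0,"rz": 0},{"x": 0,"y": -4,"z": -2,"rx": 0,"ry": 0,"rz": 0},{"x": 0,"y": -4,"z": -2,"rx": 0,"ry": 0,"rz": 0},{"x": 0,"y": -4,"z": -2,"rx": 0,"ry": 0,"rz": 0},{"x": 0,"y": -2,"z": -1,"rx": 0,"ry": 0,"rz": 0},{"x": 0,"y": 0,"z": 0,"rx": 0,"ry": 0,"rz": 0},{"x": 0,"y": 0,"z": 0,"rx": 0,"ry": 0,"rz": 0}]}}

```text
clock: 15.1
position: [0.5166, -0.3234, 0.3087]
ee_rot: [-1.572, 0.142, -0.154]
force: [0.5, 0.1, 0.5]
width: 0.6
```

```bash
python3 - <<'E'
from h import *
go([.4937,-.143,.28],79.05)
s=arm.observe();print(s['ee_rot'].tolist(),s['position'].tolist())
a=arm.get_image('wrist');cv2.imwrite('pics/w8.png',a)
t=arm.get_image('top');cv2.imwrite('pics/t8.png',cv2.resize(t[180:255,350:450],None,fx=8,fy=8,interpolation=cv2.INTER_CUBIC))
a=arm.get_image('scene');cv2.imwrite('pics/s8.png',a);cv2.imwrite('pics/s8c.png',cv2.resize(a[140:255,190:290],None,fx=5,fy=5,interpolation=cv2.INTER_CUBIC))
E
```

```text
t 15.1 pos [ 0.5166 -0.3234  0.3087] F [0.5 0.1 0.5] w 0.6 j [ 0.9   0.44 -0.64  1.49  0.27  1.3   0.05]
shift cm now-axes [-5.65  2.74 17.3 ] after-turn axes [-5.67  2.87 17.27] turn [0.005 0.003 0.008]
[-1.5715592495038897, 0.14165993326704593, -0.15412524899906913] [0.5165895386555859, -0.32335450916021646, 0.3087103410307889]
```

View pics/w8.png

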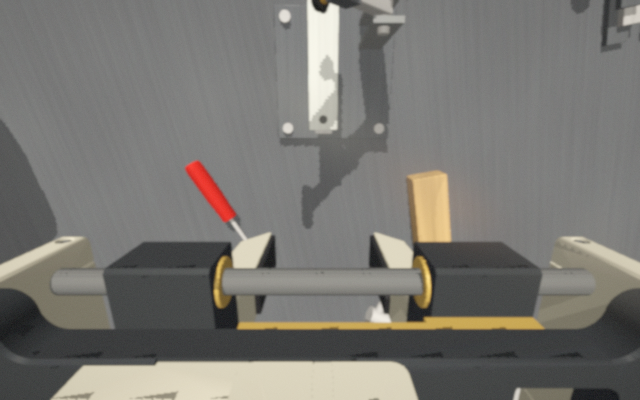

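View pics/t8.png

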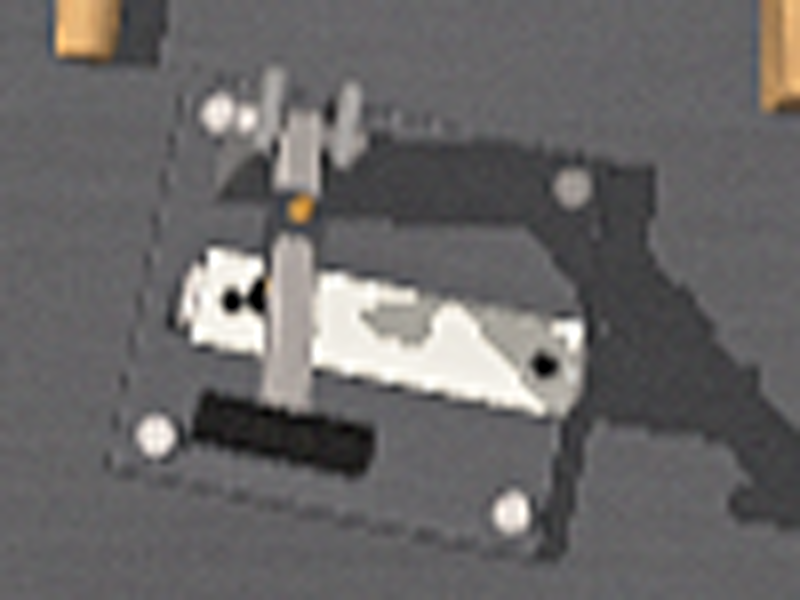

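View pics/s8c.png

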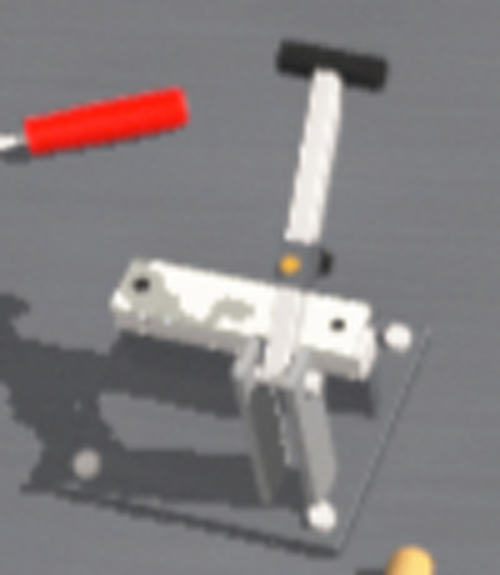

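```bash
python3 - <<'E'
from h import *
f=lambda x,y:(350+x/8-.45,180+y/8-.45)
g=lambda x,y:(190+x/5-.4,140+y/5-.4)
c=np.array([.5437,-.1947]);yaw=-.191
ex=np.array([np.cos(yaw),np.sin(yaw)]);ey=np.array([-np.sin(yaw),np.cos(yaw)])
A=np.array([plane('top',*f(*q),.083)[:2] for q in[(233,300),(543,364)]])
B=np.array([plane('scene',*g(*q),.083)[:2] for q in[(338,325),(142,285)]])
for P in(A,B):
    m=P.mean(0)-c;d=P[0]-P[1];print(m@ex,m@ey,'yaw',np.arctan2(-d[0],d[1]),np.linalg.norm(d))
print([tri(ray('top',*f(*a)),ray('scene',*g(*b))) for a,b in[((233,300),(338,325)),((543,364),(142,285))]])
H=lambda fx,fy:c+fx*ex+fy*ey
for th in np.arange(.75,-.01,-.15):
    x=.060-.165*np.cos(th);z=.112+.165*np.sin(th);print(round(th,2),np.round(H(x,.032),4),round(z,4), 'fx',round(x,4))
print('handle meas (.4947,-.1352,.227): model',H(-.0607,.05))
E
```

```text
-0.00037213257707902005 0.00018105360779057577 yaw -0.18720957048782988 0.11542519425368651
-0.0005378984702914365 -0.001193433383292768 yaw -0.18575640056601106 0.11580426602080378
[(array([ 0.55410227, -0.13819667,  0.08358197]), np.float64(0.0010513796148393431)), (array([ 0.53267556, -0.25177756,  0.08345075]), np.float64(0.0014263527078033614))]
0.75 [ 0.4902 -0.1518] 0.2245 fx -0.0607
0.6 [ 0.475  -0.1488] 0.2052 fx -0.0762
0.45 [ 0.4628 -0.1465] 0.1838 fx -0.0886
0.3 [ 0.4539 -0.1447] 0.1608 fx -0.0976
0.15 [ 0.4485 -0.1437] 0.1367 fx -0.1031
-0.0 [ 0.4467 -0.1433] 0.112 fx -0.105
handle meas (.4947,-.1352,.227): model [ 0.49359588 -0.13408592]
```

```bash
python3 - <<'E'
from h import *
go([.4902,-.1518,.285],79.05)
E
```

```text
t 15.25 pos [ 0.5166 -0.3233  0.3083] F [ 0.7  0.4 -0.1] w 0.597 j [ 0.9   0.44 -0.64  1.49  0.27  1.3   0.05]
shift cm now-axes [-5.81  2.21 16.37] after-turn axes [-5.85  2.33 16.34] turn [0.005 0.003 0.008]
```

{"op": "move_arm", "data": {"series": [{"x": -1.5,"y": 0,"z": 3,"rx": 0.005,"ry": 0.003,"rz": 0.008},{"x": -1.5,"y": 0,"z": 4,"rx": 0,"ry": 0,"rz": 0},{"x": -1.5,"y": 0,"z": 4,"rx": 0,"ry": 0,"rz": 0},{"x": -1,"y": 0.5,"z": 3,"rx": 0,"ry": 0,"rz": 0},{"x": -0.3,"y": 0.5,"z": 1.5,"rx": 0,"ry": 0,"rz": 0},{"x": 0,"y": 0.5,"z": 0.5,"rx": 0,"ry": 0,"rz": 0},{"x": 0,"y": 0,"z": 0,"rx": 0,"ry": 0,"rz": 0},{"x": 0,"y": 0,"z": 0,"rx": 0,"ry": 0,"rz": 0}], "jaw": 1.4, "newtons": 60}}

```text
clock: 16.25
position: [0.4878, -0.1508, 0.2873]
ee_rot: [-1.563, 0.156, -0.143]
force: [-0.3, -0.5, -0.1]
width: 0.153
```

```bash
python3 - <<'E'
from h import *
go([.4902,-.1518,.26],79.05)
E
```

```text
t 16.25 pos [ 0.4878 -0.1508  0.2873] F [-0.3 -0.5 -0.1] w 0.153 j [ 0.76  0.3  -0.72  1.74  0.21  1.19 -0.21]
shift cm now-axes [ 0.28  2.73 -0.06] after-turn axes [ 0.26  2.73 -0.06] turn [-0.002  0.    -0.008]
```

{"op": "move_arm", "data": {"series": [{"x": 0.25,"y": 1.0,"z": -0.05,"rx": 0,"ry": 0,"rz": -0.008},{"x": 0,"y": 1.0,"z": 0,"rx": 0,"ry": 0,"rz": 0},{"x": 0,"y": 0.4,"z": 0,"rx": 0,"ry": 0,"rz": 0},{"x": 0,"y": 0,"z": 0,"rx": 0,"ry": 0,"rz": 0},{"x": 0,"y": 0,"z": 0,"rx": 0,"ry": 0,"rz": 0}]}}

```text
clock: 16.88
position: [0.4901, -0.1537, 0.261]
ee_rot: [-1.563, 0.152, -0.152]
force: [-0.0, 0.4, -0.6]
width: 0.149
```

```bash
python3 - <<'E'
from h import *
go([.4902,-.1518,.26],79.05)
a=arm.get_image('scene');cv2.imwrite('pics/s9.png',cv2.resize(a[100:240,170:320],None,fx=5,fy=4.2,interpolation=cv2.INTER_CUBIC))
a=arm.get_image('wrist');cv2.imwrite('pics/w9.png',a)
E
```

```text
t 16.875 pos [ 0.4901 -0.1537  0.261 ] F [-0.   0.4 -0.6] w 0.149 j [ 0.76  0.33 -0.71  1.77  0.23  1.13 -0.22]
shift cm now-axes [-0.03  0.1   0.19] after-turn axes [-0.03  0.1   0.19] turn [-0.002 -0.003 -0.001]
```

View pics/s9.png

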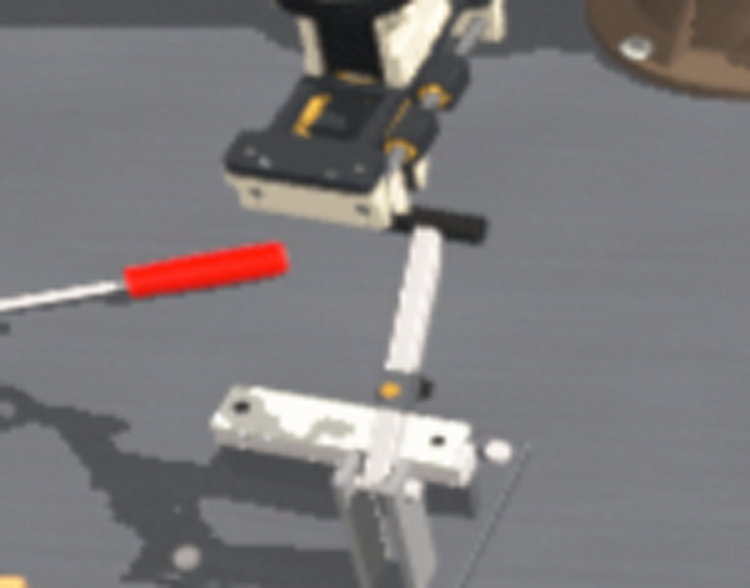

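View pics/w9.png

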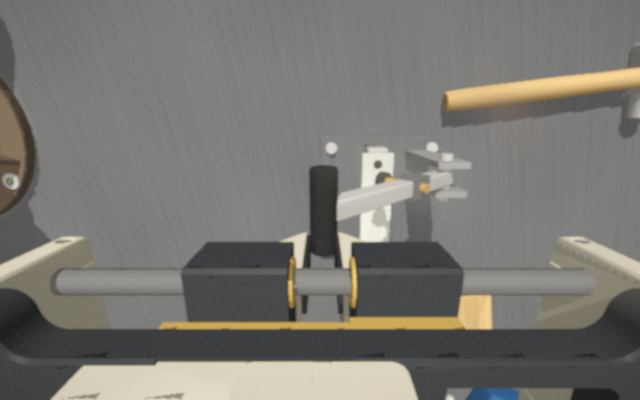

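{"op": "move_arm", "data": {"series": [{"x": 0,"y": 0.6,"z": 0.2,"rx": 0,"ry": 0,"rz": 0},{"x": 0,"y": 0.6,"z": 0,"rx": 0,"ry": 0,"rz": 0},{"x": 0,"y": 0.2,"z": 0,"rx": 0,"ry": 0,"rz": 0},{"x": 0,"y": 0,"z": 0,"rx": 0,"ry": 0,"rz": 0}]}}

```text
clock: 17.48
position: [0.4894, -0.1511, 0.2463]
ee_rot: [-1.564, 0.154, -0.15]
force: [-2.8, 0.6, 3.6]
width: 0.151
```

```bash
python3 - <<'E'
from h import *
go([.4902,-.1518,.249],79.05)
E
```

```text
t 17.475 pos [ 0.4894 -0.1511  0.2463] F [-2.8  0.6  3.6] w 0.151 j [ 0.75  0.34 -0.71  1.8   0.24  1.1  -0.24]
shift cm now-axes [ 0.09 -0.27 -0.05] after-turn axes [ 0.09 -0.27 -0.05] turn [-0.002 -0.002 -0.002]
```

{"op": "move_arm", "data": {"series": [{"x": -0.6,"y": 0.8,"z": 0,"rx": 0,"ry": 0,"rz": 0},{"x": -0.7,"y": 0.95,"z": 0,"rx": 0,"ry": 0,"rz": 0},{"x": -0.6,"y": 1.05,"z": 0,"rx": 0,"ry": 0,"rz": 0},{"x": -0.5,"y": 1.1,"z": 0,"rx": 0,"ry": 0,"rz": 0}]}}

```text
clock: 17.98
position: [0.4637, -0.1461, 0.2069]
ee_rot: [-1.565, 0.155, -0.148]
force: [-3.5, 1.3, 4.8]
width: 0.151
```

```bash
cat >> h.py <<'E'
def arc():
    s=arm.observe();c=np.array([.5437,-.1947]);yaw=-.191
    ex=np.array([np.cos(yaw),np.sin(yaw)]);ey=np.array([-np.sin(yaw),np.cos(yaw)])
    p=s['position'][:2]-c;z=s['position'][2]-.0247
    th=np.arcsin(np.clip((z-.112)/.165,-1,1))
    print('t',s['clock'],'fx',round(p@ex,4),'fy',round(p@ey,4),'z',round(s['position'][2],4),'th_from_z',round(th,3),'x should be',round(.06-.165*np.cos(th),4),'F',np.round(s['force'],1),'w',s['width'])
    go([*s['position']],79.05)
E
python3 - <<'E'
from h import *
arc()
E
```

```text
t 17.975 fx -0.0878 fy 0.0326 z 0.2069 th_from_z 0.44 x should be -0.0893 F [-3.5  1.3  4.8] w 0.15108382029799045
t 17.975 pos [ 0.4637 -0.1461  0.2069] F [-3.5  1.3  4.8] w 0.151 j [ 0.76  0.34 -0.71  1.91  0.26  0.99 -0.26]
shift cm now-axes [0. 0. 0.] after-turn axes [0. 0. 0.] turn [-0.    -0.002 -0.005]
```

{"op": "move_arm", "data": {"series": [{"x": -0.5,"y": 1.1,"z": 0,"rx": 0,"ry": 0,"rz": 0},{"x": -0.4,"y": 1.1,"z": 0,"rx": 0,"ry": 0,"rz": 0},{"x": -0.3,"y": 1.1,"z": 0,"rx": 0,"ry": 0,"rz": 0},{"x": -0.2,"y": 0.8,"z": 0,"rx": 0,"ry": 0,"rz": 0},{"x": 0,"y": 0.2,"z": 0,"rx": 0,"ry": 0,"rz": 0}]}}

```text
clock: 18.6
position: [0.4494, -0.1433, 0.1613]
ee_rot: [-1.565, 0.154, -0.149]
force: [-2.3, -0.3, 4.0]
width: 0.153
```

```bash
python3 - <<'E'
from h import *
arc()
a=arm.get_image('scene');cv2.imwrite('pics/s10.png',cv2.resize(a[100:240,170:320],None,fx=5,fy=4.2,interpolation=cv2.INTER_CUBIC))
E
```

```text
t 18.6 fx -0.1024 fy 0.0326 z 0.1613 th_from_z 0.15 x should be -0.1032 F [-2.3 -0.3  4. ] w 0.15310955856381975
t 18.6 pos [ 0.4494 -0.1433  0.1613] F [-2.3 -0.3  4. ] w 0.153 j [ 0.74  0.37 -0.69  2.    0.31  0.88 -0.31]
shift cm now-axes [0. 0. 0.] after-turn axes [0. 0. 0.] turn [-0.    -0.002 -0.003]
```

View pics/s10.png

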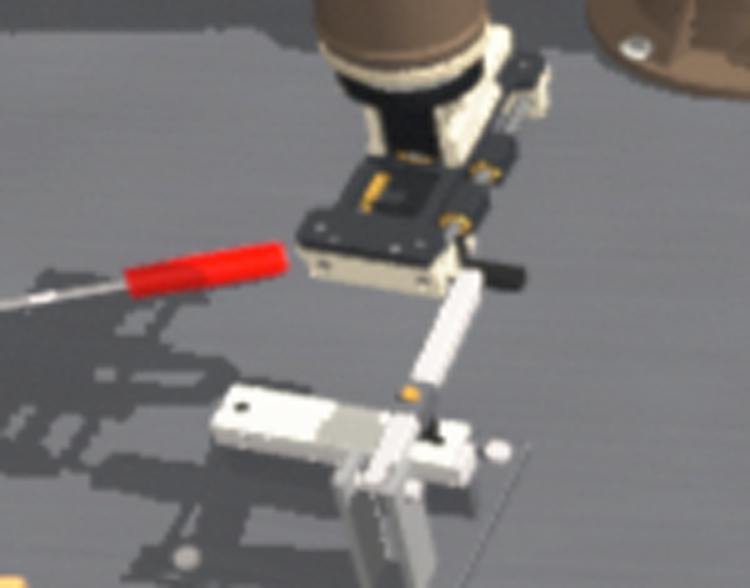

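{"op": "move_arm", "data": {"series": [{"x": -0.1,"y": 0.7,"z": 0,"rx": 0,"ry": 0,"rz": 0},{"x": -0.1,"y": 0.7,"z": 0,"rx": 0,"ry": 0,"rz": 0},{"x": 0,"y": 0.6,"z": 0,"rx": 0,"ry": 0,"rz": 0},{"x": 0,"y": 0.3,"z": 0,"rx": 0,"ry": 0,"rz": 0},{"x": 0,"y": 0,"z": 0,"rx": 0,"ry": 0,"rz": 0},{"x": 0,"y": 0,"z": 0,"rx": 0,"ry": 0,"rz": 0}]}}

```text
clock: 19.4
position: [0.4478, -0.144, 0.139]
ee_rot: [-1.567, 0.155, -0.151]
force: [-3.5, 0.2, 7.6]
width: 0.152
```

```bash
python3 - <<'E'
from h import *
arc()
E
```

```text
t 19.4 fx -0.1038 fy 0.0315 z 0.139 th_from_z 0.014 x should be -0.105 F [-3.5  0.2  7.6] w 0.15223519915131797
t 19.4 pos [ 0.4478 -0.144   0.139 ] F [-3.5  0.2  7.6] w 0.152 j [ 0.72  0.4  -0.67  2.03  0.34  0.83 -0.34]
shift cm now-axes [0. 0. 0.] after-turn axes [0. 0. 0.] turn [ 0.002 -0.004 -0.003]
```

{"op": "move_arm", "data": {"series": [{"x": -0.1,"y": 0.3,"z": 0,"rx": 0,"ry": 0,"rz": 0},{"x": 0,"y": 0.1,"z": 0,"rx": 0,"ry": 0,"rz": 0}]}}

```text
clock: 19.65
position: [0.4477, -0.1441, 0.1359]
ee_rot: [-1.568, 0.154, -0.153]
force: [-3.9, 0.8, 10.6]
width: 0.152
```

```bash
python3 - <<'E'
from h import *
arc()
a=arm.get_image('scene');cv2.imwrite('pics/s11.png',cv2.resize(a[100:240,170:320],None,fx=5,fy=4.2,interpolation=cv2.INTER_CUBIC))
w=arm.get_image('wrist');cv2.imwrite('pics/w11.png',w)
for i in range(10):arm.get_image('top')
arc()
t=arm.get_image('top');cv2.imwrite('pics/t11.png',cv2.resize(t[180:255,350:450],None,fx=8,fy=8,interpolation=cv2.INTER_CUBIC))
E
```

```text
t 19.65 fx -0.1039 fy 0.0315 z 0.1359 th_from_z -0.005 x should be -0.105 F [-3.9  0.8 10.6] w 0.15196624397370126
t 19.65 pos [ 0.4477 -0.1441  0.1359] F [-3.9  0.8 10.6] w 0.152 j [ 0.72  0.41 -0.67  2.03  0.34  0.82 -0.34]
shift cm now-axes [0. 0. 0.] after-turn axes [0. 0. 0.] turn [ 0.003 -0.004 -0.001]
t 20.25 fx -0.1039 fy 0.0315 z 0.1359 th_from_z -0.005 x should be -0.105 F [-4.5  0.2 11. ] w 0.15271661732971076
t 20.25 pos [ 0.4476 -0.1441  0.1359] F [-4.5  0.2 11. ] w 0.153 j [ 0.72  0.41 -0.67  2.03  0.34  0.82 -0.34]
shift cm now-axes [0. 0. 0.] after-turn axes [0. 0. 0.] turn [ 0.003 -0.004 -0.001]
```

View pics/s11.png

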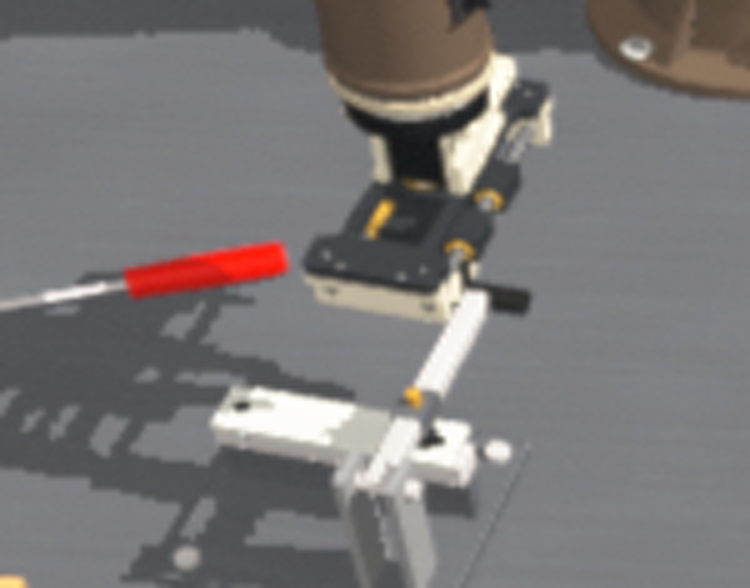

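View pics/w11.png

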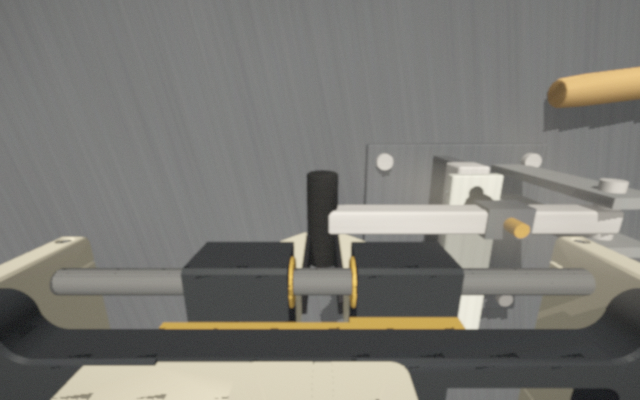

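View pics/t11.png

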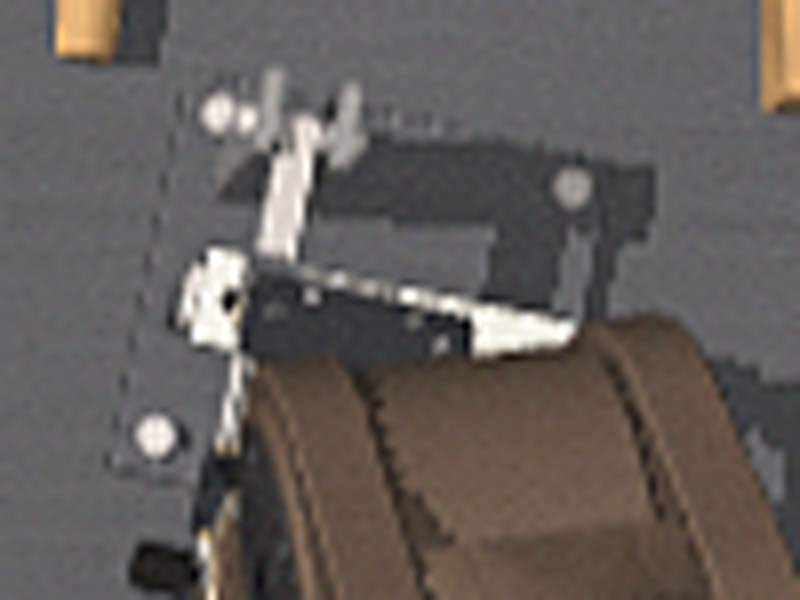

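```bash
python3 - <<'E'
from h import *
P,e=tri(ray('top',350+137/8-.45,180+563/8-.45),ray('scene',170+527/5-.4,100+300/4.2-.4));print(P,e)
c=np.array([.5437,-.1947]);y=-.191
d=P[:2]-c;print('fx,fy',d@[np.cos(y),np.sin(y)],d@[-np.sin(y),np.cos(y)])
s=arm.observe();print(np.abs(s['dq']).max(),s['clock'])
E
```

```text
[ 0.45589582 -0.09948474  0.1158356 ] 0.0002314973379684271
fx,fy -0.10428319242607849 0.07681494273565337
0.002211332284619699 20.3
```

```bash
python3 - <<'E'
from h import *
print(arm.sign_off());arc()
E
```

```text
the job is handed in; nothing more can be done
None
the job is handed in; nothing more can be done
```

The bar is clamped on the rail, and I handed the job in at about 20.3 s with the arm still holding the lever level. The sign-off gives no verdict, so the figures below are my own measurements.

- **Bar:** I took the spotted bar farthest to the robot's right and slid it in under the raised lever from the fixture's −y end. After letting go, the two camera views put it within about 1 mm of the crown's centre both ways. It lay within about 0.006 rad of the rail's direction, with its top at about 83.5 mm.
- **Lever:** I cradled the cross handle in the slightly open fingertips and pushed it down along its arc. It then held still for 0.6 s with about 11 N upward on the tool.
- **Lever angle:** the tool height gave −0.005 rad and the camera view of the handle end gave about +0.02 rad. They differ slightly, but both are well inside 0.07 rad.
- **Not measured directly:** the shoe's travel and the shoe-to-bar force. I judged the clamp from the pushing force, which rose from about 4 N to 11 N over the last stretch. That is a little above the 8–9 N expected.
- **Bystanders:** I did not measure their positions again at the end. Nothing came near them on the way.

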